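Bring the spread snap ring into the spindle groove

TASK

The banding wheel on the potter's bench is being put back together: take the snap-ring pliers out of their hanger by squeezing the red handles fully together, so that the ring on their tips is spread open, and bring the ring over the top end of the bare spindle and gently down to the groove. Finish while still holding the pliers there: handles squeezed, ring spread wide and level around the middle of the groove, hanging free without pressing or resting on the wheel. Do not let the pliers touch the bench and leave everything else on the bench where it is.

Things in the scene. Friction and masses are not known exactly. Their poses are not given: they have to be found in the camera images.
- pliers: Snap-ring pliers upright in the hanger, tips down; 140 mm tall, 0.22 kg. Origin on the pivot, z up; y: the line along which the handles close; +x: to the ring's side and, in the hanger, to its open side. The dark housing at the pivot, 22 (x) x 52 (y) mm, underside 9 mm below the origin, rests on the prongs. Jaws run down 62 mm to the ring, up to 21 mm to each side when spread.
- grip (a point): Midway between the two red handles, 50 mm above the pliers' origin: grip here from above, closing along the pliers' y. Handles: flat bars 14 mm wide in x, 8 mm thick, from 24 to 76 mm above the origin; 56 mm over their outsides here when relaxed, 42 mm when fully squeezed, the bars then upright and parallel.
- ring (a point): Middle of the dark steel snap ring, hooked on the plier tips for good, 4 mm thick; 17 mm along +x and 62 mm below the pliers' origin, square to the pliers' z. Bore 26 mm relaxed; fully spread it clears a 35 mm shaft about this point. The ring reaches 22 mm in +x and, spread, 28 mm to either side.
- spread (a joint): How far the ring is spread, rad turned by each handle: 0 relaxed, 0.145 handles fully squeezed against their stop. A spring pushes the handles apart; holding them at the stop takes about 7 N on each (a grip of 30 to 50 N is good), and they spring back when let go.
- stand: White and dark steel hanger, fixed. Origin at bench level, +x to its open side. Base 120 x 90 x 8 mm. Two prongs, top at 85 mm, run along +x beside a 32 mm slot where the jaws hang; they end 25 mm out in 4 mm lips. Pivot hangs above the origin. The ring cannot come up through the slot: lift 10 mm, draw out along +x by 60 mm or more, then raise.
- wheel_base: Green cast foot of the banding wheel, fixed, 150 mm across, with a bare upright spindle. Origin under its middle at bench level. Heights: casting to 52 mm (72 mm across there), dark bearing 54 mm across to 62, brass washer 34 across to 66, dark groove 24 in diameter from 66 to 78, bright shaft end 30 in diameter from 78 to 106.
- groove (a point): On the spindle axis at the middle of the groove, 72 mm above the bench. The ring may point any way round the spindle.
- shaft_top (a point): On the spindle axis at the top face of the shaft, 106 mm above the bench.
- bearing: Spare steel bearing ring, 52 mm across, 14 mm high; bystander.
- glaze_blue: Small jar with blue cap, 60 mm across, 75 mm high; bystander.
- glaze_yellow: Small jar with yellow cap, 60 mm across, 75 mm high; bystander.
- mug: White mug, 76 mm across, 90 mm high; bystander.
- screwdriver: Screwdriver lying on the bench; bystander.
- wheel_head: The wheel's aluminium head, a disc 200 mm across and 14 mm thick lying on the bench; bystander.
- clay_rib: Flat wooden rib, 100 x 50 x 8 mm, lying on the bench; bystander.
Not all that is in view belongs to the job. Of the things that look like the wheel_base, the larger one is meant.

How it is judged:
By the outcome, as a careful person would: the job done as asked, in the order asked, and still so for the second after the job is handed in, while the arm keeps its last pose, push and grip.
It also fails if it takes over 50 s, if anything falls off the work surface, if the arm or the gripper's body presses on something with over 40 N, if the wrist force passes 120 N, or if a joint passes its speed limit or range.

ROBOT

A 7-joint arm with a two-finger parallel gripper is mounted at the origin on the work surface. World frame = base frame: x ahead of the robot, y to its left, z up, the work surface at z = 0. Lengths are in m, angles in rad, forces in N, time in s.
With the tool pointing down it reaches from about 0.425 to 0.925 m from the base axis. Payload 6.8 kg.
Tool frame: the origin (TCP) lies on the centre line of the jaws, within the pads' length; the fingertips stand 14 mm ahead of it and the grasp point (between the pads) lies 5 mm behind it; z points along the fingers, y is the direction in which the jaws open and shut (so a half turn about z gives the same grasp; the last joint's range is limited). The gripper opens to 85 mm and grips with 20 to 120 N. Pads are 22 mm wide; open, the fingers measure 114 mm over their backs; the gripper's body (76 mm by 85 mm) begins 54 mm behind the grasp point. The pads swing forward as they close: fully open they stand 13 mm farther back than shut.
Start: joints at [-1.289, 0.477, 0.022, 1.555, -0.011, 1.109, -0.083], TCP at [0.257, 0.624, 0.245] pointing down, gripper open.
Joint ranges: [-2.96, 2.96], [-0.34, 2.1], [-1.41, 1.46], [0.24, 2.44], [-1.37, 4.51], [0.17, 1.92], [-2.96, 2.96]. Speed limits (rad/s): [2.39, 2.39, 3.14, 3.14, 3.14, 3.14, 3.14].

INTERFACE

Orientations are given as a unit quaternion [w, x, y, z].
In Python, from rig import r gives the robot as it stands.
- The arm moves only by the tool step_arm, never from a script. Its arguments are lists of equal length, an entry for each row: "delta_pos": the shift along the tool's x, y, z in mm, a list of three; "roll": the turn about the tool's z in rad. A call has 1 to 8 rows; each row shifts and turns the pose as measured when the row begins, along the tool's axes as they then stand; what a row does not reach is not made up. A row lasts 1/12 s, in which the tool goes at most 41.7 mm and 7.16 degrees, less where a joint would pass 70% of its speed; a pose out of reach is approached as far as the arm can. A call is refused whole if a number of a shift passes 41.7 or a number of a turn 0.125, either way. A call with a gripper value outside its range is refused whole. "hand" is the gripper's target within -1 to 1 (fully open at 1, half-way at 0, shut at -1), set as the call begins (left out, the last holds). The fingers move at their own pace and stop on an object; "force" is the grip in N (left out, the last holds). Time passes only in rows, so rows that do not move let the fingers close. It gives the time, the measured TCP pose, the force and the opening at its end, in the units of the state.
- r.get_obs(): the state, without advancing time (a new reading comes with each control period).
- r.camera(name): name is "scene" or "top" or "wrist"; returns a dict with "frame" (420x560x3 uint8, red, green, blue), "fx", "fy", "cx", "cy" (pixels), "distortion" ([k1, k2, p1, p2, k3] as OpenCV has them; the pictures are not rectified), "rvec" (rotation vector, rad) and "tvec" (3), from world to camera coordinates, as OpenCV has them; the wrist camera has in their place "tool_from_camera" (4x4, takes a point from camera to tool coordinates, whose origin is the TCP and whose axes are the flange's). Camera axes: x right, y down, z forward; pixel columns grow to the right and rows downward; lengths in m; the calibration is good to about 2 mm. A picture is of the moment at which its call begins: read the wrist's pose just before it. There is no depth.
- r.sign_off(): hands the job in, once; it reports no verdict.
The state is a dict: "time": time; "joints": joint angles; "qvel": joint speeds; "joint_efforts": joint torques, N m; "tool_pos": TCP position; "tcp_rot": TCP orientation; "force": force on the tool from outside, world axes, zero at the start; "moment": the same for the moment, N m; "opening": finger opening in m.
Only numpy, scipy, OpenCV 4.12 (cv2) and the standard library are available. Lean on these libraries where they do the work, as an engineer would, in place of code of your own. Each camera call takes 0.05 s, during which the arm holds its last target.

## Working session

There is one attempt and no reset: what is moved stays moved. The work goes in short steps, Python scripts to look and compute and a tool call to move; the robot and the scene stay as the last step left them, time stands still between calls to the robot, and variables do not carry over. Pictures are saved under pics/ and viewed, and the job is handed in when it is done.

Besides the shell and the picture viewer there is one more tool, called after ">>>" as name(argument=value, ...), one argument or row to a line, values as JSON. step_arm: Moves the arm, as the interface text tells. Its arguments: {"type":"object","properties":{"delta_pos":{"type":"array","items":{"type":"array","items":{"type":"number"}}},"roll":{"type":"array","items":{"type":"number"}},"hand":{"type":"number"},"force":{"type":"number"}},"required":["delta_pos","roll"]}

```bash
mkdir -p pics; ls; cat > h.py <<'E'
import numpy as np,cv2,pickle
from rig import r
def snap(n,tag):
    o=r.get_obs(); c=r.camera(n); cv2.imwrite(f'pics/{tag}.png',c['frame'][:,:,::-1]); 
    pickle.dump((o,c),open(f'pics/{tag}.pkl','wb')); return o,c
E
python3 - <<'E'
from h import *
print(r.get_obs())
for n in ['scene','top','wrist']:
    o,c=snap(n,n+'0'); print(n,{k:v for k,v in c.items() if k!='frame'})
E
```

```text
pics
{'time': 0.0, 'joints': array([-1.28910945,  0.47780503,  0.02234496,  1.55646776, -0.01150002,
        1.10931592, -0.08306693]), 'qvel': array([-0.00125144,  0.00169934, -0.00205108, -0.00048792, -0.00053166,
        0.000612  , -0.000803  ]), 'joint_efforts': array([-1.27893032e-03, -5.96455586e+01,  1.60751291e+00, -2.81197983e+01,
        1.23906977e-02,  9.46240383e-03,  1.61713587e-05]), 'tool_pos': array([0.25628964, 0.62382427, 0.24431562]), 'tcp_rot': array([-1.10743470e-04,  1.93637454e-01,  9.81072711e-01, -9.27305101e-04]), 'force': array([0.48902215, 0.45356626, 0.03551106]), 'moment': array([-0.03590579, -0.02534593, -0.0111248 ]), 'opening': 0.08550714423604364}
scene {'fx': 434.4072475901338, 'fy': 434.4072475901338, 'cx': 284.06686244813807, 'cy': 216.16347318408432, 'distortion': array([-0.06700144,  0.        ,  0.        ,  0.        ,  0.        ]), 'rvec': array([ 1.07283103,  2.58961179, -0.82277078]), 'tvec': array([ 0.39661179, -0.24279926,  1.59373679])}
top {'fx': 440.278441519706, 'fy': 440.278441519706, 'cx': 276.8700445000706, 'cy': 209.64458299444803, 'distortion': array([-0.12220072,  0.        ,  0.        ,  0.        ,  0.        ]), 'rvec': array([ 2.1656452 , -2.2268116 ,  0.09512905]), 'tvec': array([-0.01743724,  0.54623477,  1.39480926])}
wrist {'fx': 355.06035987173675, 'fy': 355.06035987173675, 'cx': 278.95204357265413, 'cy': 210.81433912561857, 'distortion': array([0.00559629, 0.        , 0.        , 0.        , 0.        ]), 'tool_from_camera': array([[ 5.68862802e-04, -9.64548365e-01, -2.63905529e-01,
         6.63999080e-02],
       [ 9.99999775e-01,  4.54523195e-04,  4.94317301e-04,
         1.87865011e-03],
       [-3.56841760e-04, -2.63905751e-01,  9.64548406e-01,
        -1.28454626e-01],
       [ 0.00000000e+00,  0.00000000e+00,  0.00000000e+00,
         1.00000000e+00]])}
```

View pics/scene0.png

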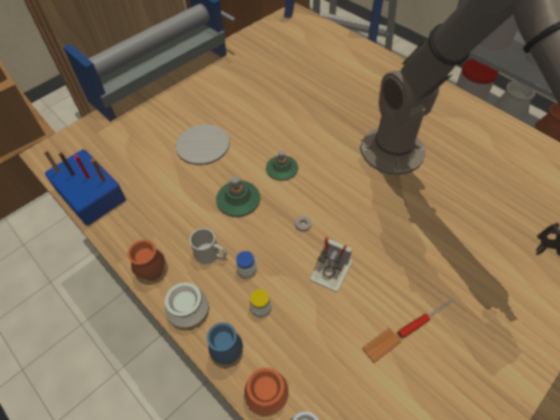

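View pics/top0.png

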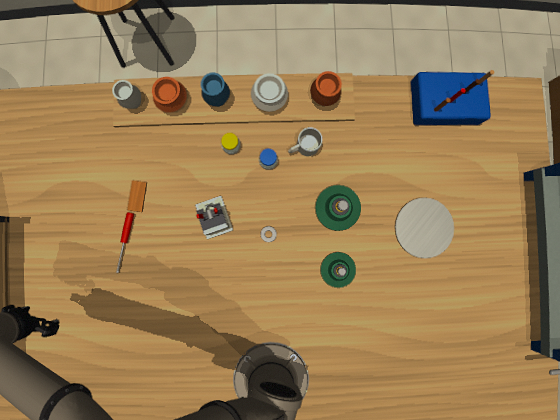

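View pics/wrist0.png

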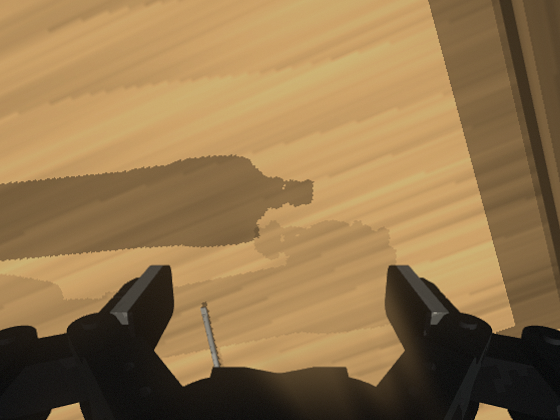

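```bash
cat >> h.py <<'E'
def campose(o,c):
    if 'rvec' in c:
        R=cv2.Rodrigues(c['rvec'])[0]; return R.T,-R.T@c['tvec']
    from scipy.spatial.transform import Rotation as S
    q=o['tcp_rot']; Rt=S.from_quat([q[1],q[2],q[3],q[0]]).as_matrix(); T=c['tool_from_camera']
    return Rt@T[:3,:3], o['tool_pos']+Rt@T[:3,3]
def K(c): return np.array([[c['fx'],0,c['cx']],[0,c['fy'],c['cy']],[0,0,1]])
def ray(o,c,uv):
    R,p=campose(o,c); n=cv2.undistortPoints(np.array([[uv]],float),K(c),c['distortion'])[0,0]
    return p,R@np.array([n[0],n[1],1])
def onz(o,c,uv,z):
    p,d=ray(o,c,uv); return p+d*(z-p[2])/d[2]
def proj(o,c,X):
    R,p=campose(o,c); return cv2.projectPoints(np.atleast_2d(X).astype(float),cv2.Rodrigues(R.T)[0],-R.T@p,K(c),c['distortion'])[0][:,0]
def tri(L):
    A=np.zeros((3,3));b=np.zeros(3)
    for p,d in L:
        d=d/np.linalg.norm(d);M=np.eye(3)-np.outer(d,d);A+=M;b+=M@p
    return np.linalg.solve(A,b)
def load(t): return pickle.load(open(f'pics/{t}.pkl','rb'))
def crop(t,x0,y0,x1,y1,s,out):
    im=load(t)[1]['frame'][y0:y1,x0:x1,::-1]; cv2.imwrite(f'pics/{out}.png',cv2.resize(im,None,fx=s,fy=s,interpolation=cv2.INTER_CUBIC))
E
python3 - <<'E'
from h import *
a=load('top0')[1]['frame'][185:295,180:380,::-1]; cv2.imwrite('pics/c1.png',cv2.resize(a,None,fx=4,fy=4,interpolation=2))
b=load('scene0')[1]['frame'][140:300,200:370,::-1]; cv2.imwrite('pics/c2.png',cv2.resize(b,None,fx=3.5,fy=3.5,interpolation=2))
E
```

```text
(no output)
```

View pics/c1.png

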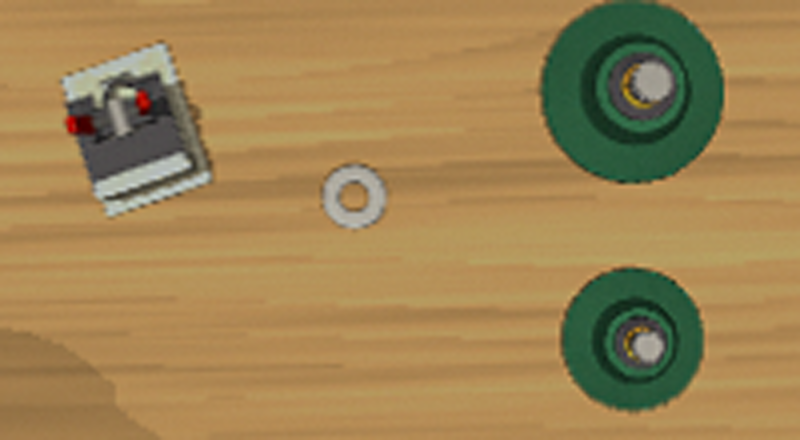

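View pics/c2.png

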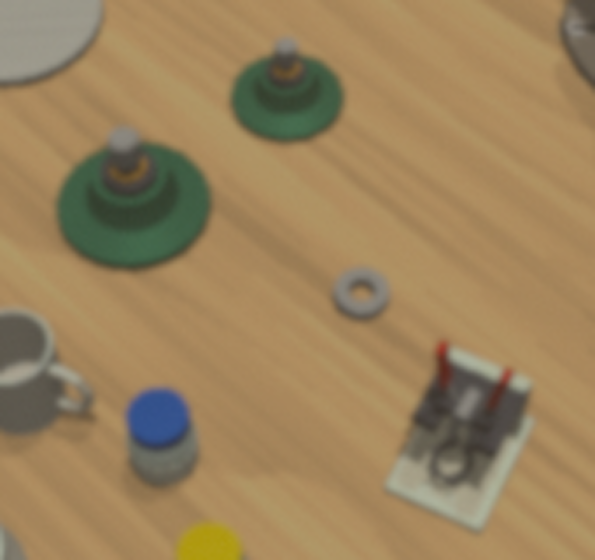

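```bash
python3 - <<'E'
from h import *
o,c=load('top0'); f=lambda x,y:(180+x/4-.4,185+y/4-.4)
for q in [(63,78),(165,42),(213,180),(108,215)]: print('base',onz(o,c,f(*q),.004)[:2].round(4))
im=cv2.cvtColor(c['frame'],cv2.COLOR_RGB2HSV).astype(int); 
def reds(im,x0,y0,x1,y1):
    m=(((im[...,0]<8)|(im[...,0]>172))&(im[...,1]>150)&(im[...,2]>70)).astype(np.uint8); k=np.zeros_like(m);k[y0:y1,x0:x1]=m[y0:y1,x0:x1]
    n,l,s,ce=cv2.connectedComponentsWithStats(k); print(s[1:],ce[1:].round(1)); return l
reds(im,190,190,240,245)
# wheel: shaft top ring centre
for nm,q in [('big',(654,81)),('small',(648,347))]:
    print(nm,onz(o,c,f(*q),.106)[:2], onz(o,c,f(*q),.08)[:2])
for nm,q in [('bigfoot',(632,92)),('smallfoot',(632,339))]: print(nm,onz(o,c,f(*q),.01)[:2])
# green mask fit
g=((im[...,0]>65)&(im[...,0]<95)&(im[...,1]>100)).astype(np.uint8)
for ct in cv2.findContours(g,0,1)[0]:
    if cv2.contourArea(ct)>300:
        e=cv2.fitEllipse(cv2.convexHull(ct)); print(e, onz(o,c,e[0],.008))
o,c=load('scene0'); im=cv2.cvtColor(c['frame'],cv2.COLOR_RGB2HSV).astype(int); reds(im,300,220,370,300)
g=((im[...,0]>65)&(im[...,0]<95)&(im[...,1]>100)).astype(np.uint8)
for ct in cv2.findContours(g,0,1)[0]:
    if cv2.contourArea(ct)>300:
        e=cv2.fitEllipse(cv2.convexHull(ct)); print(e, onz(o,c,e[0],.008))
E
```

```text
base [0.5718 0.2314]
base [0.5988 0.1477]
base [0.4858 0.1112]
base [0.4598 0.1968]
[[214 208   4   5  16]
 [196 214   4   4  11]] [[215.3 209.9]
 [197.6 215.6]]
big [ 0.54876557 -0.23194586] [ 0.55068894 -0.23642624]
small [ 0.3485236  -0.22013153] [ 0.34651048 -0.22437966]
bigfoot [ 0.54739723 -0.23014005]
smallfoot [ 0.34796978 -0.22304127]
((337.70123291015625, 269.2342529296875), (33.98159408569336, 34.513309478759766), 178.38851928710938) [ 0.34818589 -0.22369142  0.008     ]
((337.8114013671875, 207.56228637695312), (44.313236236572266, 44.795921325683594), 136.50587463378906) [ 0.54763742 -0.23115572  0.008     ]
[[325 238   3  10  15]] [[326.  242.5]]
```

```bash
cat >> h.py <<'E'
from scipy.spatial.transform import Rotation as S
def Rt(o=None):
    o=o or r.get_obs(); q=o['tcp_rot']; return S.from_quat([q[1],q[2],q[3],q[0]]).as_matrix()
def plan(target,n,yaw=None,o=None):
    """rows to go from now to target (m), final yaw of tool x (deg)"""
    o=o or r.get_obs(); R=Rt(o); y0=np.arctan2(R[1,0],R[0,0]); 
    dy=0 if yaw is None else (np.radians(yaw)-y0+np.pi)%(2*np.pi)-np.pi
    D=(np.array(target)-o['tool_pos'])*1000/n
    roll=-dy/n; P=[]
    for i in range(n):
        Ri=R@S.from_rotvec([0,0,roll*i]).as_matrix(); P.append((Ri.T@D).round(1).tolist())
    print('yaw0',np.degrees(y0),'roll',round(roll,4)); 
    for k in range(0,n,8): print(P[k:k+8])
E
python3 - <<'E'
from h import *
o,c=load('top0'); print(onz(o,c,(206.45,212.75),.168))
plan([0.53,0.175,0.28],24,17.6)
E
```

```text
[0.53208774 0.17266526 0.168     ]
yaw0 157.66585678825163 roll 0.1019
[[-17.7, -13.0, -1.5], [-18.9, -11.1, -1.5], [-19.9, -9.1, -1.5], [-20.7, -7.1, -1.5], [-21.4, -4.9, -1.5], [-21.7, -2.7, -1.5], [-21.9, -0.5, -1.5], [-21.8, 1.7, -1.5]]
[[-21.6, 3.9, -1.5], [-21.0, 6.1, -1.5], [-20.3, 8.2, -1.5], [-19.4, 10.2, -1.5], [-18.2, 12.2, -1.5], [-16.9, 14.0, -1.5], [-15.4, 15.6, -1.5], [-13.7, 17.1, -1.5]]
[[-11.9, 18.4, -1.5], [-10.0, 19.5, -1.5], [-7.9, 20.4, -1.5], [-5.8, 21.1, -1.5], [-3.6, 21.6, -1.5], [-1.4, 21.9, -1.5], [0.8, 21.9, -1.5], [3.0, 21.7, -1.5]]
```

>>> step_arm(
  delta_pos=[
    [-18, -13, -1.5],
    [-19, -11, -1.5],
    [-20, -9, -1.5],
    [-20.5, -7, -1.5],
    [-21.5, -5, -1.5],
    [-21.5, -2.5, -1.5],
    [-22, -0.5, -1.5],
    [-22, 1.5, -1.5],
  ],
  roll=[0.1, 0.1, 0.1, 0.1, 0.1, 0.1, 0.1, 0.1],
)

```text
time: 0.82
tool_pos: [0.3445, 0.4713, 0.2527]
tcp_rot: [-0.002, 0.57, 0.821, -0.004]
force: [0.4, -0.1, 0.6]
opening: 0.0855
```

>>> step_arm(
  delta_pos=[
    [-21.5, 4, -1.5],
    [-21, 6, -1.5],
    [-20, 8, -1.5],
    [-19.5, 10, -1.5],
    [-18, 12, -1.5],
    [-17, 14, -1.5],
    [-15.5, 15.5, -1.5],
    [-13.5, 17, -1.5],
  ],
  roll=[0.1, 0.1, 0.1, 0.1, 0.1, 0.1, 0.1, 0.1],
)

```text
time: 1.48
tool_pos: [0.434, 0.3108, 0.2639]
tcp_rot: [0.0, 0.856, 0.517, -0.006]
force: [0.5, 0.1, 0.5]
opening: 0.0852
```

```bash
python3 - <<'E'
from h import *
o=r.get_obs();print(o['time'],o['tool_pos'],o['joints'])
plan([0.53,0.173,0.28],8,17.6)
plan([0.53,0.173,0.28],10,17.6)
E
```

```text
1.4833 [0.43399029 0.3108321  0.26389745] [-1.1202963   0.24166389  0.45725387  1.88811869 -0.12328461  1.05054516
 -1.09618419]
yaw0 62.25329645360039 roll 0.0974
[[-9.7, 18.6, -2.0], [-7.8, 19.5, -2.0], [-5.9, 20.2, -2.0], [-3.9, 20.6, -2.0], [-1.9, 20.9, -2.0], [0.2, 21.0, -2.0], [2.2, 20.9, -2.0], [4.2, 20.6, -2.0]]
yaw0 62.25329645360039 roll 0.0779
[[-7.7, 14.9, -1.6], [-6.6, 15.5, -1.6], [-5.3, 15.9, -1.6], [-4.1, 16.3, -1.6], [-2.8, 16.6, -1.6], [-1.5, 16.7, -1.6], [-0.2, 16.8, -1.6], [1.1, 16.8, -1.6]]
[[2.4, 16.6, -1.6], [3.7, 16.4, -1.6]]
```

>>> step_arm(
  delta_pos=[
    [-10, 19, -2],
    [-8, 20, -2],
    [-6, 20.5, -2],
    [-4, 21, -2],
    [-2, 21, -2],
    [0, 21, -2],
    [2, 21, -2],
    [4, 21, -2],
  ],
  roll=[0.1, 0.1, 0.1, 0.1, 0.1, 0.1, 0.1, 0.1],
)

```text
time: 2.15
tool_pos: [0.5287, 0.1596, 0.2796]
tcp_rot: [0.002, 0.992, 0.123, -0.007]
force: [-0.7, 0.2, -0.1]
opening: 0.0856
```

>>> step_arm(
  delta_pos=[
    [0, 0, 0],
    [0, 0, 0],
  ],
  roll=[0, 0],
)

```text
time: 2.32
tool_pos: [0.5306, 0.1542, 0.28]
tcp_rot: [0.003, 0.993, 0.116, -0.006]
force: [-0.6, 0.7, -0.2]
opening: 0.0856
```

```bash
python3 - <<'E'
from h import *
o,c=snap('wrist','w1');print(o['time'],o['tool_pos'],o['joints'],Rt(o))
E
```

```text
2.3167 [0.53062751 0.15419487 0.27998403] [-0.95951619  0.28996221  0.69663072  1.83689696 -0.20168199  1.10108141
 -1.52645382] [[ 0.97279754  0.23139777 -0.0109553 ]
 [ 0.23131526 -0.97284347 -0.00829676]
 [-0.01257765  0.00553694 -0.99990557]]
```

View pics/w1.png

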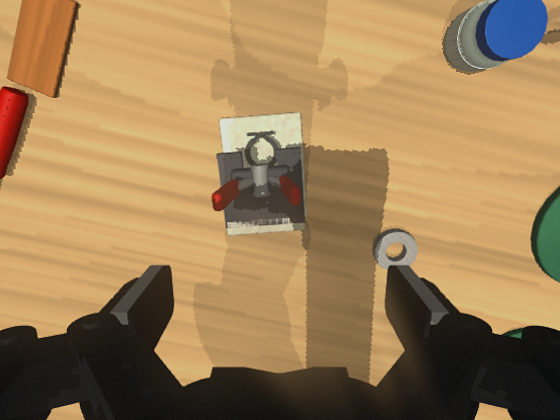

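```bash
python3 - <<'E'
from h import *
crop('w1',200,100,320,245,4.1,'c3')
E
```

```text
(no output)
```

View pics/c3.png

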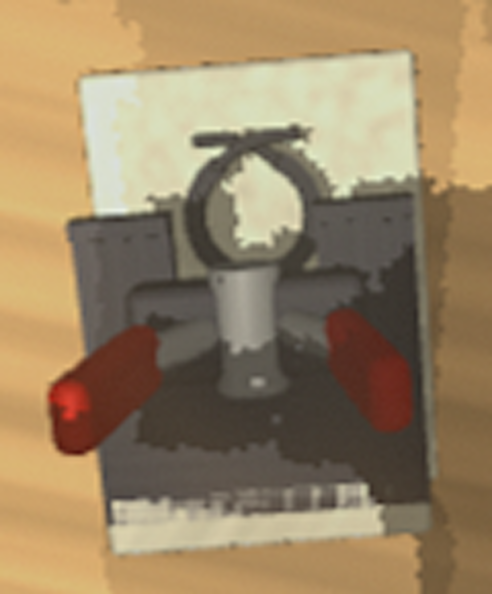

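```bash
python3 - <<'E'
from h import *
o,c=load('w1'); f=lambda x,y:(200+x/4.1-.4,100+y/4.1-.4)
B=[onz(o,c,f(*q),.008) for q in [(80,78),(412,52),(428,528),(115,552)]]
for b in B: print(b.round(4))
B=np.array(B)[:,:2]
d=(B[0]+B[1]-B[2]-B[3])/2; e=(B[0]+B[3]-B[1]-B[2])/2
print('yaw',np.degrees(np.arctan2(d[1],d[0])),np.degrees(np.arctan2(e[1],e[0]))-90,np.hypot(*d),np.hypot(*e),B.mean(0))
L=onz(o,c,f(73,415),.170);R=onz(o,c,f(389,398),.170)
e=L-R; print(L,R,(L+R)/2,np.hypot(*e[:2]),np.degrees(np.arctan2(e[1],e[0]))-90)
# prong front ends z=.085+4 lip
for q in [(70,220),(165,212),(313,205),(413,198)]: print('prong',onz(o,c,f(*q),.089))
# ring
print('ring',onz(o,c,f(250,203),.034))
# housing ends
print('hous',onz(o,c,f(245,280),.103))
E
```

```text
[0.5736 0.2312 0.008 ]
[0.6005 0.1471 0.008 ]
[0.4729 0.1097 0.008 ]
[0.4449 0.1964 0.008 ]
yaw 15.733986023034323 17.833518652117377 0.13318754285520198 0.08971638025922472 [0.52299589 0.17112234]
[0.52913254 0.19825126 0.17      ] [0.54424381 0.1472421  0.17      ] [0.53668818 0.17274668 0.17      ] 0.0532004244345782 16.50172033081725
prong [0.54863737 0.2158269  0.089     ]
prong [0.55510256 0.19611437 0.089     ]
prong [0.56400155 0.16521478 0.089     ]
prong [0.57047557 0.14448149 0.089     ]
ring [0.55499003 0.17967665 0.034     ]
hous [0.54696178 0.17584741 0.103     ]
```

```bash
python3 - <<'E'
from h import *
plan([0.536,0.173,0.21],4,17.4)
E
```

```text
yaw0 13.37704538291433 roll -0.0176
[[2.6, -4.4, 17.5], [2.7, -4.4, 17.5], [2.8, -4.3, 17.5], [2.9, -4.3, 17.5]]
```

>>> step_arm(
  delta_pos=[
    [2.5, -4.5, 17.5],
    [2.5, -4.5, 17.5],
    [2.5, -4.5, 17.5],
    [2.5, -4, 17.5],
    [0, 0, 0],
    [0, 0, 0],
  ],
  roll=[-0.018, -0.018, -0.018, -0.018, 0, 0],
)

```text
time: 2.87
tool_pos: [0.5329, 0.1794, 0.2075]
tcp_rot: [0.002, 0.987, 0.161, -0.006]
force: [0.4, 0.1, 0.6]
opening: 0.0852
```

```bash
python3 - <<'E'
from h import *
o,c=snap('wrist','w2');print(o['time'],o['tool_pos'],Rt(o))
plan([0.536,0.173,0.139],5,17.4)
crop('w2',160,120,400,320,3,'c4')
E
```

```text
2.8667 [0.53290595 0.17938612 0.20747409] [[ 0.94821816  0.31741408 -0.01142886]
 [ 0.31737473 -0.9482862  -0.00515385]
 [-0.01247373  0.00125974 -0.99992141]]
yaw0 18.52037621462292 roll 0.0039
[[0.4, 1.5, 13.7], [0.4, 1.5, 13.7], [0.4, 1.5, 13.7], [0.4, 1.5, 13.7], [0.4, 1.5, 13.7]]
```

View pics/c4.png

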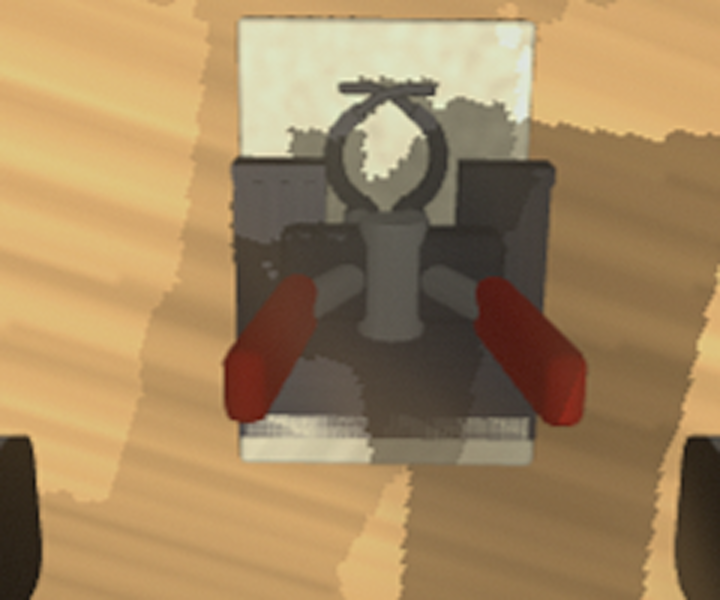

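```bash
python3 - <<'E'
from h import *
o,c=load('w2'); f=lambda x,y:(160+x/3-.33,120+y/3-.33)
L=onz(o,c,f(246,386),.170);R=onz(o,c,f(566,388),.170)
e=L-R; print(L,R,(L+R)/2,np.hypot(*e[:2]),np.degrees(np.arctan2(e[1],e[0]))-90)
P=[onz(o,c,f(*q),.089) for q in [(233,162),(327,163),(460,162),(554,163)]]; print(P)
e=P[0]-P[3]; print(np.degrees(np.arctan2(e[1],e[0]))-90); m=(P[0]+P[3])/2; u=np.array([np.cos(np.radians(18)),np.sin(np.radians(18)),0]); print(m-u*.025)
print('ring',onz(o,c,f(387,152),.032)-u*.017)
T=(L+R)/2; T[2]=.139;print(T)
plan(T,5,18)
E
```

```text
[0.52937023 0.19907681 0.17      ] [0.54591686 0.14852285 0.17      ] [0.53764354 0.17379983 0.17      ] 0.05319299040163949 18.12359674755183
[array([0.54821369, 0.2163782 , 0.089     ]), array([0.55495567, 0.19552108, 0.089     ]), array([0.56503573, 0.16617453, 0.089     ]), array([0.57177975, 0.14529385, 0.089     ])]
18.341517771965243
[0.53622031 0.1731106  0.089     ]
ring [0.53724056 0.17325554 0.032     ]
[0.53764354 0.17379983 0.139     ]
yaw0 18.52037621462292 roll 0.0018
[[0.7, 1.4, 13.7], [0.8, 1.4, 13.7], [0.8, 1.4, 13.7], [0.8, 1.4, 13.7], [0.8, 1.4, 13.7]]
```

>>> step_arm(
  delta_pos=[
    [1, 3, 8],
    [1, 2.5, 14],
    [1, 1.5, 14],
    [1, 0, 14],
    [0, 0, 10],
    [0, 0, 3],
    [0, 0, 0],
  ],
  roll=[0, 0, 0, 0, 0, 0, 0],
)

```text
time: 3.5
tool_pos: [0.5418, 0.1742, 0.1468]
tcp_rot: [-0.0, 0.987, 0.161, -0.001]
force: [0.3, -0.5, 0.6]
opening: 0.0856
```

```bash
python3 - <<'E'
from h import *
o,c=snap('wrist','w3');print(o['time'],o['tool_pos'],Rt(o),o['force'])
plan([0.537,0.1735,0.139],1,18.2)
crop('w3',60,120,500,420,1.6,'c5')
E
```

```text
3.5 [0.5418334  0.17420206 0.14675628] [[ 9.48080363e-01  3.18021192e-01 -2.47901414e-03]
 [ 3.18023251e-01 -9.48082795e-01  4.75270189e-04]
 [-2.19916466e-03 -1.23897847e-03 -9.99996814e-01]] [ 0.31217898 -0.49453294  0.56190828]
yaw0 18.541528778831353 roll 0.006
[[-5.0, -0.9, 8.1]]
```

View pics/c5.png

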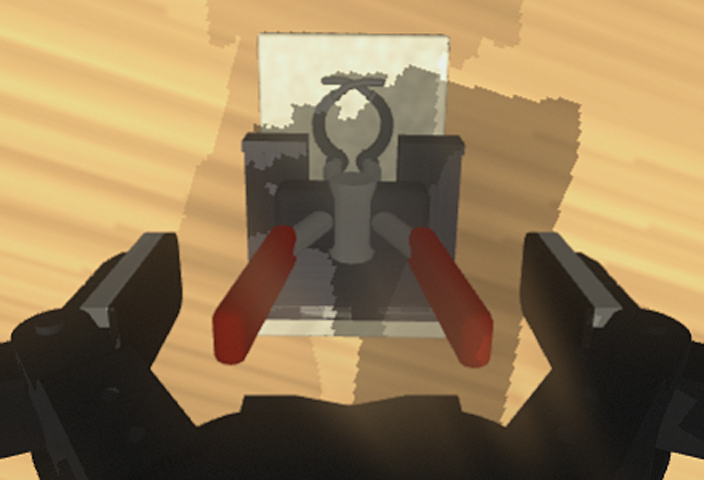

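>>> step_arm(
  delta_pos=[
    [-5, -1, 8],
    [0, 0, 1],
    [0, 0, 0],
  ],
  roll=[0, 0, 0],
)

```text
time: 3.8
tool_pos: [0.5375, 0.1738, 0.1391]
tcp_rot: [-0.001, 0.987, 0.161, 0.001]
force: [0.1, 0.1, 0.2]
opening: 0.0856
```

>>> step_arm(
  delta_pos=[
    [0, 0, 0],
    [0, 0, 0],
    [0, 0, 0],
    [0, 0, 0],
    [0, 0, 0],
    [0, 0, 0],
  ],
  roll=[0, 0, 0, 0, 0, 0],
  hand=-1,
  force=40,
)

```text
time: 4.3
tool_pos: [0.5402, 0.1729, 0.1426]
tcp_rot: [-0.001, 0.987, 0.16, 0.003]
force: [-0.7, 0.4, -2.1]
opening: 0.0398
```

>>> step_arm(
  delta_pos=[
    [0, 0, 0],
    [0, 0, 0],
    [0, 0, 0],
    [0, 0, 0],
  ],
  roll=[0, 0, 0, 0],
)

```text
time: 4.63
tool_pos: [0.5396, 0.1732, 0.142]
tcp_rot: [-0.001, 0.987, 0.161, 0.003]
force: [-0.2, -0.4, 1.5]
opening: 0.0396
```

```bash
python3 - <<'E'
from h import *
o,c=snap('wrist','w4');print(o['time'],o['tool_pos'],Rt(o),o['force'],o['opening'])
crop('w4',60,120,500,420,1.6,'c6')
E
```

```text
4.6333 [0.53957731 0.17316376 0.14202883] [[ 0.94836733  0.31713257  0.00513228]
 [ 0.31711871 -0.94837997  0.00334161]
 [ 0.00592708 -0.00154154 -0.99998125]] [-0.15318814 -0.35071604  1.48751951] 0.03959059549028552
```

View pics/c6.png

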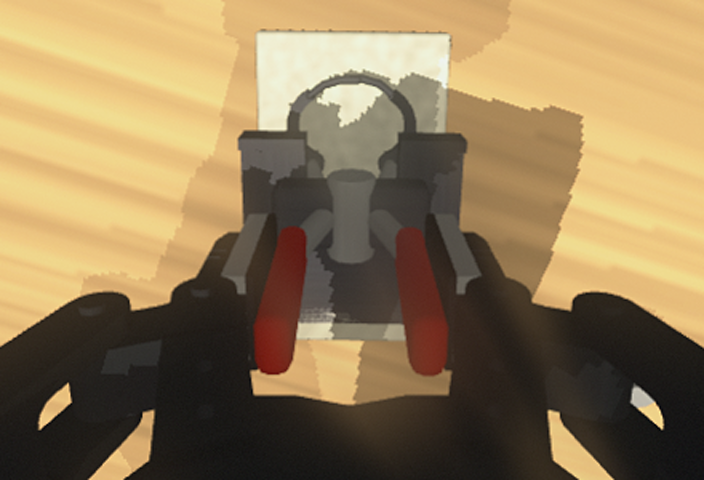

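>>> step_arm(
  delta_pos=[
    [0, 0, -4],
    [0, 0, -5],
    [0, 0, -3],
    [0, 0, 0],
  ],
  roll=[0, 0, 0, 0],
)

```text
time: 5.02
tool_pos: [0.5388, 0.1731, 0.1546]
tcp_rot: [-0.001, 0.987, 0.161, 0.002]
force: [0.5, 0.1, -2.3]
opening: 0.0397
```

```bash
python3 - <<'E'
from h import *
o,c=snap('wrist','w5');print(o['time'],o['tool_pos'],Rt(o),o['force'],o['opening'])
snap('scene','s5'); crop('s5',290,210,380,300,6,'c8')
crop('w5',60,120,500,420,1.6,'c7')
E
```

```text
5.0167 [0.53884278 0.17309837 0.15455463] [[ 0.94833601  0.31724744  0.00358825]
 [ 0.31723924 -0.94834176  0.00267678]
 [ 0.00425209 -0.00140015 -0.99998998]] [ 0.49508769  0.11321501 -2.26800569] 0.03971142788652804
```

View pics/c7.png

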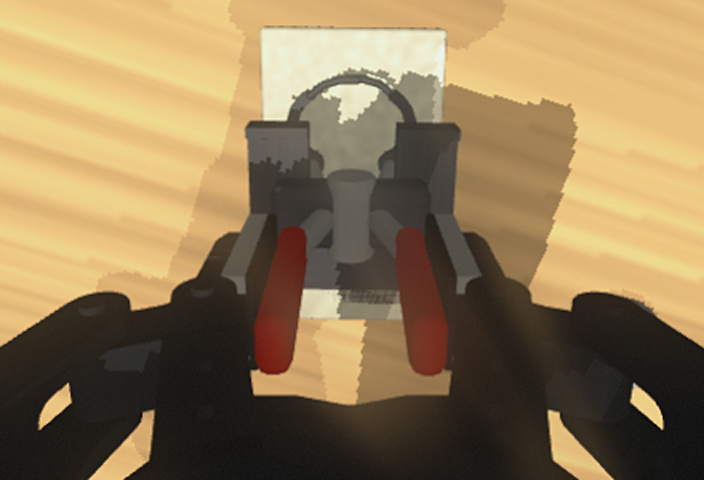

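View pics/c8.png

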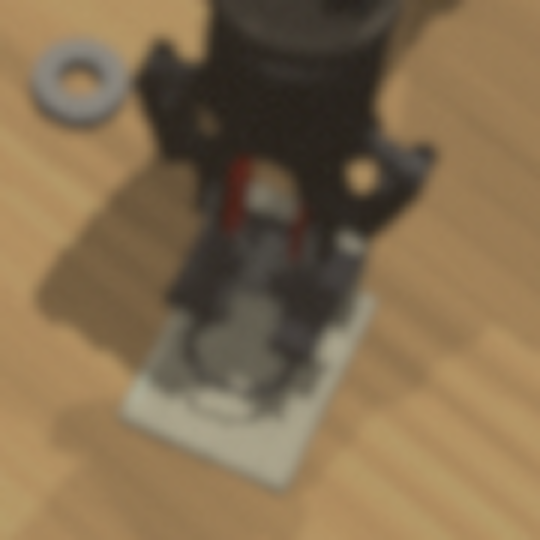

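>>> step_arm(
  delta_pos=[
    [6, 0, 0],
    [12, 0, 0],
    [15, 0, 0],
    [15, 0, 0],
    [15, 0, 0],
    [15, 0, 0],
    [8, 0, 0],
    [0, 0, 0],
  ],
  roll=[0, 0, 0, 0, 0, 0, 0, 0],
)

```text
time: 5.78
tool_pos: [0.6238, 0.2024, 0.1521]
tcp_rot: [-0.001, 0.987, 0.161, 0.0]
force: [0.1, 0.6, -1.6]
opening: 0.0397
```

```bash
python3 - <<'E'
from h import *
o,c=snap('wrist','w6');print(o['time'],o['tool_pos'],Rt(o),o['force'],o['opening'])
o2,c2=snap('scene','s6')
print(proj(o2,c2,o['tool_pos']))
E
```

```text
5.7833 [0.62377766 0.20237671 0.15211061] [[ 9.47891426e-01  3.18593459e-01 -2.27688873e-04]
 [ 3.18593189e-01 -9.47889081e-01  2.16078316e-03]
 [ 4.72587583e-04 -2.12072796e-03 -9.99997640e-01]] [ 0.08820885  0.61258687 -1.61984901] 0.03967606345070111
[[320.34864856 273.18756129]]
```

View pics/w6.png

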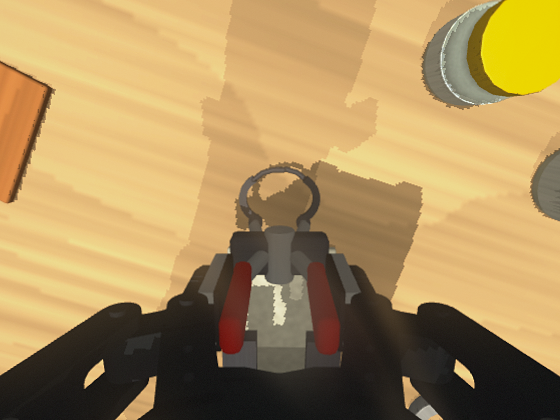

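View pics/s6.png

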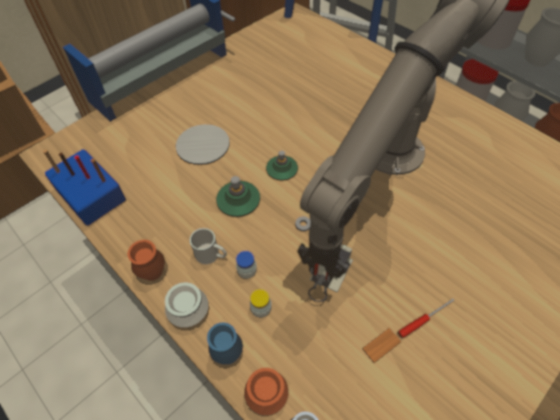

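>>> step_arm(
  delta_pos=[
    [0, 0, -8],
    [0, 0, -16],
    [0, 0, -18],
    [0, 0, -18],
    [0, 0, -18],
    [0, 0, -16],
    [0, 0, -8],
    [0, 0, 0],
  ],
  roll=[0, 0, 0, 0, 0, 0, 0, 0],
)

```text
time: 6.55
tool_pos: [0.6152, 0.198, 0.2601]
tcp_rot: [-0.002, 0.987, 0.16, -0.005]
force: [0.5, -0.4, -2.5]
opening: 0.0398
```

```bash
python3 - <<'E'
from h import *
o=r.get_obs();print(o['time'],o['tool_pos'],Rt(o),o['force'],o['opening'])
plan([0.532,-0.237,0.26],24,18.4)
E
```

```text
6.55 [0.6152293  0.19804753 0.26007653] [[ 0.9488919   0.31542277 -0.01061282]
 [ 0.31545406 -0.94893986  0.00137215]
 [-0.00963812 -0.00464988 -0.99994274]] [ 0.51198895 -0.44189076 -2.54409067] 0.039789099853973164
yaw0 18.38911182060581 roll -0.0
[[-9.0, 16.1, 0.0], [-9.0, 16.1, 0.0], [-9.0, 16.1, 0.0], [-9.0, 16.1, 0.0], [-9.0, 16.1, 0.0], [-9.0, 16.1, 0.0], [-9.0, 16.1, 0.0], [-9.0, 16.1, 0.0]]
[[-9.0, 16.1, 0.0], [-9.0, 16.1, 0.0], [-9.0, 16.1, 0.0], [-9.0, 16.1, 0.0], [-9.0, 16.1, 0.0], [-9.0, 16.1, 0.0], [-9.0, 16.1, 0.0], [-9.0, 16.1, 0.0]]
[[-9.0, 16.1, 0.0], [-9.0, 16.1, 0.0], [-9.0, 16.1, 0.0], [-9.0, 16.1, 0.0], [-9.0, 16.1, 0.0], [-9.0, 16.1, 0.0], [-9.0, 16.1, 0.0], [-9.0, 16.1, 0.0]]
```

>>> step_arm(
  delta_pos=[
    [-5, 8, 0],
    [-8, 14, 0],
    [-9, 16, 0],
    [-9, 16, 0],
    [-9, 16, 0],
    [-9, 16, 0],
    [-9, 16, 0],
    [-9, 16, 0],
  ],
  roll=[0, 0, 0, 0, 0, 0, 0, 0],
)

```text
time: 7.22
tool_pos: [0.5798, 0.051, 0.2536]
tcp_rot: [-0.001, 0.987, 0.16, -0.011]
force: [-0.0, -0.7, -2.3]
opening: 0.0398
```

>>> step_arm(
  delta_pos=[
    [-9, 16, 0],
    [-9, 16, 0],
    [-9, 16, 0],
    [-9, 16, 0],
    [-9, 16, 0],
    [-9, 16, 0],
    [-9, 16, 0],
    [-9, 16, 0],
  ],
  roll=[0, 0, 0, 0, 0, 0, 0, 0],
)

```text
time: 7.88
tool_pos: [0.5334, -0.1184, 0.2475]
tcp_rot: [-0.001, 0.988, 0.151, -0.02]
force: [0.4, 1.3, -1.5]
opening: 0.0396
```

```bash
python3 - <<'E'
from h import *
o=r.get_obs();print(o['time'],o['tool_pos'],Rt(o),o['force'],o['opening'],o['joints'])
plan([0.532,-0.237,0.26],8,18.4)
E
```

```text
7.8833 [ 0.53341958 -0.11837722  0.24752988] [[ 0.95377142  0.29801534 -0.03881936]
 [ 0.29806608 -0.95453411 -0.00460852]
 [-0.03842781 -0.00717526 -0.99923562]] [ 0.37236121  1.25332702 -1.52909509] 0.039618153798052176 [-0.47581717  0.33871755  0.72645988  1.8730685  -0.24038353  1.06122485
 -0.91924088]
yaw0 17.35470930207295 roll -0.0023
[[-4.6, 14.1, -1.5], [-4.7, 14.1, -1.5], [-4.7, 14.1, -1.5], [-4.7, 14.1, -1.5], [-4.8, 14.0, -1.5], [-4.8, 14.0, -1.5], [-4.8, 14.0, -1.5], [-4.9, 14.0, -1.5]]
```

>>> step_arm(
  delta_pos=[
    [-5, 14, -2],
    [-5, 14, -2],
    [-5, 14, -2],
    [-5, 14, -2],
    [-5, 13, -2],
    [-5, 12, -2],
    [-3, 7, 0],
    [0, 0, 0],
  ],
  roll=[-0.003, -0.003, -0.003, -0.003, -0.003, -0.003, 0, 0],
)

```text
time: 8.55
tool_pos: [0.5071, -0.2351, 0.254]
tcp_rot: [-0.002, 0.989, 0.147, -0.028]
force: [0.7, -0.7, -2.7]
opening: 0.0396
```

```bash
python3 - <<'E'
from h import *
o,c=snap('wrist','w7');print(o['time'],o['tool_pos'],Rt(o),o['force'],o['opening'])
snap('top','t7');snap('scene','s7')
E
```

```text
8.55 [ 0.5070926  -0.23511988  0.25400477] [[ 0.95509524  0.29110927 -0.05521305]
 [ 0.29137029 -0.95660416 -0.00344061]
 [-0.05381863 -0.01280133 -0.99846867]] [ 0.67482654 -0.68638533 -2.70391605] 0.039584615366704476
```

View pics/w7.png

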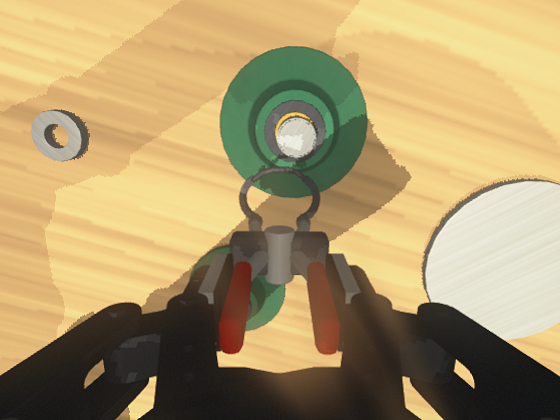

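View pics/s7.png

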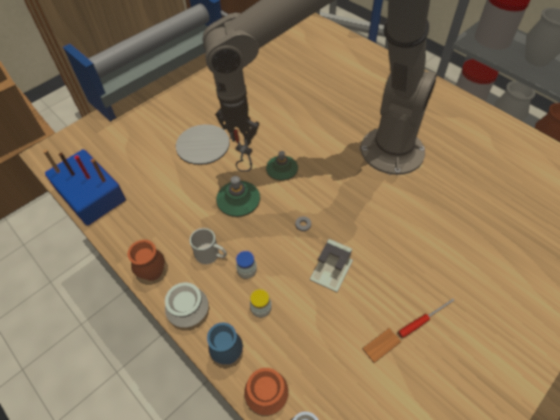

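>>> step_arm(
  delta_pos=[
    [0, 0, 0],
    [0, 0, 0],
  ],
  roll=[0, 0],
)

```text
time: 8.87
tool_pos: [0.5091, -0.2299, 0.2534]
tcp_rot: [-0.004, 0.988, 0.151, -0.027]
force: [0.3, -0.8, -1.4]
opening: 0.0396
```

```bash
cat >> h.py <<'E'
def st():
    o=r.get_obs(); R=Rt(o); print(round(o['time'],2),'pos',o['tool_pos'].round(4),'z',R[:,2].round(4),'yaw',np.degrees(np.arctan2(R[1,0],R[0,0])).round(2),'F',o['force'].round(1),o['opening'].round(4),'j',o['joints'].round(3)); return o
E
python3 -c "from h import *;st()"
```

```text
Traceback (most recent call last):
  File "h.py", line 42, in st
    o=r.get_obs(); R=Rt(o); print(round(o['time'],2),'pos',o['tool_pos'].round(4),'z',R[:,2].round(4),'yaw',np.degrees(np.arctan2(R[1,0],R[0,0])).round(2),'F',o['force'].round(1),o['opening'].round(4),'j',o['joints'].round(3)); return o
                                                                                                                                                                                   ^^^^^^^^^^^^^^^^^^
AttributeError: 'float' object has no attribute 'round'
```

>>> step_arm(
  delta_pos=[
    [0, 0, -5],
    [0, 0, -5],
    [0, 0, -5],
    [0, 0, -5],
    [0, 0, -5],
    [0, 0, -5],
    [0, 0, -5],
    [0, 0, -5],
  ],
  roll=[0, 0, 0, 0, 0, 0, 0, 0],
)

```text
time: 9.53
tool_pos: [0.5127, -0.2267, 0.2971]
tcp_rot: [-0.004, 0.988, 0.153, -0.027]
force: [-0.1, -0.6, -2.9]
opening: 0.0397
```

```bash
python3 -c "from h import *;st()"
```

```text
Traceback (most recent call last):
  File "h.py", line 42, in st
    o=r.get_obs(); R=Rt(o); print(round(o['time'],2),'pos',o['tool_pos'].round(4),'z',R[:,2].round(4),'yaw',np.degrees(np.arctan2(R[1,0],R[0,0])).round(2),'F',o['force'].round(1),o['opening'].round(4),'j',o['joints'].round(3)); return o
                                                                                                                                                                                   ^^^^^^^^^^^^^^^^^^
AttributeError: 'float' object has no attribute 'round'
```

```bash
sed -i "s/o\['opening'\].round(4)/round(o['opening'],4)/" h.py; python3 -c "from h import *;st()"
```

```text
9.53 pos [ 0.5127 -0.2267  0.2971] z [-5.550e-02 -4.000e-04 -9.985e-01] yaw 17.67 F [-0.1 -0.6 -2.9] 0.0397 j [-0.305  0.328  0.77   1.774 -0.218  1.187 -0.732]
```

>>> step_arm(
  delta_pos=[
    [0, 0, 25],
    [0, 0, 25],
    [0, 0, 0],
    [0, 0, 0],
  ],
  roll=[0, 0, 0, 0],
)

```text
time: 9.87
tool_pos: [0.5124, -0.228, 0.2505]
tcp_rot: [-0.003, 0.988, 0.153, -0.024]
force: [0.2, -0.1, -1.1]
opening: 0.0395
```

```bash
python3 -c "from h import *;st()"
```

```text
9.87 pos [ 0.5124 -0.228   0.2505] z [-0.0484 -0.0019 -0.9988] yaw 17.66 F [ 0.2 -0.1 -1.1] 0.0395 j [-0.28   0.373  0.748  1.833 -0.259  1.087 -0.697]
```

>>> step_arm(
  delta_pos=[
    [0, 0, -10],
    [0, 0, -10],
    [0, 0, -10],
    [0, 0, -10],
    [0, 0, -10],
    [0, 0, -10],
    [0, 0, -10],
    [0, 0, -8],
  ],
  roll=[0, 0, 0, 0, 0, 0, 0, 0],
)

```text
time: 10.53
tool_pos: [0.5178, -0.2292, 0.3423]
tcp_rot: [-0.002, 0.988, 0.153, -0.021]
force: [-0.3, 0.2, -1.4]
opening: 0.0395
```

```bash
python3 -c "from h import *;st()"
```

```text
10.53 pos [ 0.5178 -0.2292  0.3423] z [-0.0419 -0.0033 -0.9991] yaw 17.59 F [-0.3  0.2 -1.4] 0.0395 j [-0.321  0.291  0.786  1.71  -0.192  1.266 -0.755]
```

>>> step_arm(
  delta_pos=[
    [0, 0, 41],
    [0, 0, 35],
    [0, 0, 0],
    [0, 0, 0],
  ],
  roll=[0, 0, 0, 0],
)

```text
time: 10.87
tool_pos: [0.5187, -0.2309, 0.2719]
tcp_rot: [0.0, 0.988, 0.153, -0.016]
force: [-0.0, -0.3, -1.5]
opening: 0.0397
```

```bash
python3 -c "from h import *;st()"
```

```text
10.87 pos [ 0.5187 -0.2309  0.2719] z [-0.0307 -0.0055 -0.9995] yaw 17.64 F [-0.  -0.3 -1.5] 0.0397 j [-0.288  0.352  0.759  1.806 -0.248  1.114 -0.707]
```

>>> step_arm(
  delta_pos=[
    [0, 0, -10],
    [0, 0, -10],
    [0, 0, -10],
    [0, 0, -10],
    [0, 0, -10],
    [0, 0, -10],
    [0, 0, -8],
    [0, 0, -5],
  ],
  roll=[0, 0, 0, 0, 0, 0, 0, 0],
)

```text
time: 11.53
tool_pos: [0.5234, -0.2323, 0.3613]
tcp_rot: [0.002, 0.988, 0.153, -0.011]
force: [-0.7, 0.8, -2.0]
opening: 0.0398
```

>>> step_arm(
  delta_pos=[
    [0, 0, 41],
    [0, 0, 41],
    [0, 0, 0],
    [0, 0, 0],
  ],
  roll=[0, 0, 0, 0],
)

```text
time: 11.87
tool_pos: [0.5251, -0.2343, 0.2835]
tcp_rot: [0.004, 0.988, 0.153, -0.006]
force: [-0.6, -0.7, -0.2]
opening: 0.0395
```

```bash
python3 -c "from h import *;st()"
```

```text
11.87 pos [ 0.5251 -0.2343  0.2835] z [-0.0111 -0.0096 -0.9999] yaw 17.63 F [-0.6 -0.7 -0.2] 0.0395 j [-0.289  0.342  0.764  1.789 -0.246  1.119 -0.708]
```

```bash
python3 - <<'E'
from h import *
snap('wrist','w8');crop('w8',200,60,380,260,3,'c9')
snap('top','t8');crop('t8',300,170,380,250,7,'c10')
E
```

```text
(no output)
```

View pics/c9.png

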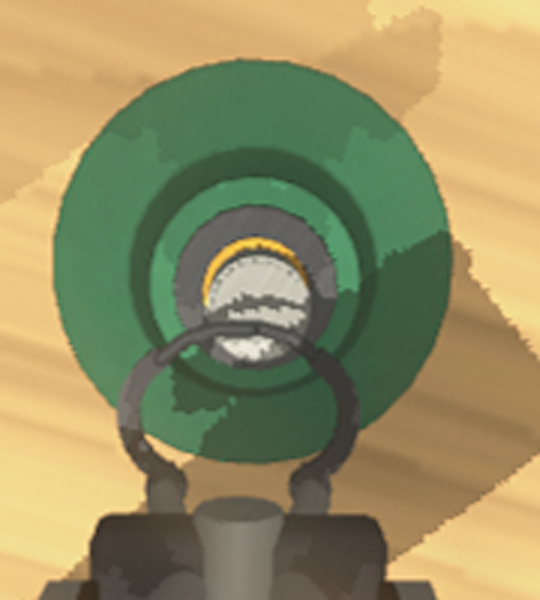

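View pics/c10.png

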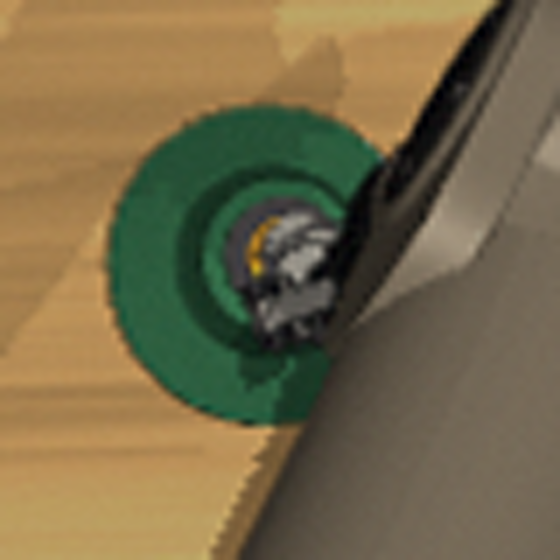

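```bash
python3 - <<'E'
from h import *
o,c=load('w8'); f=lambda x,y:(200+x/3-.33,60+y/3-.33)
R=Rt(o);T=c['tool_from_camera']
def tool(uv,depth):
    n=cv2.undistortPoints(np.array([[uv]],float),K(c),c['distortion'])[0,0]; d=T[:3,:3]@np.array([n[0],n[1],1]);p=T[:3,3]; return p+d*(depth-p[2])/d[2]
for nm,q,dz in [('L',(118,405),.110),('R',(358,400),.110),('front',(240,322),.108),('frontin',(240,333),.108)]:
    t=tool(f(*q),dz); print(nm,t.round(4))
X=onz(o,c,f(259,309),.106); print('shaft',X)
for q in [(208,305),(310,305),(259,252),(259,367)]: print(onz(o,c,f(*q),.106)[:2])
im=cv2.cvtColor(c['frame'],cv2.COLOR_RGB2HSV).astype(int)
g=((im[...,0]>65)&(im[...,0]<95)&(im[...,1]>90)).astype(np.uint8)
ct=max(cv2.findContours(g,0,1)[0],key=cv2.contourArea); ct=ct[ct[:,0,1]<195]
W=np.array([onz(o,c,u[0],.006)[:2] for u in cv2.convexHull(ct)])
A=np.c_[2*W,np.ones(len(W))]; s=np.linalg.lstsq(A,(W**2).sum(1),rcond=None)[0]; print('foot',s[:2],np.sqrt(s[2]+s[0]**2+s[1]**2))
o,c=load('t8')
E
```

```text
L [ 0.0145 -0.0287  0.11  ]
R [0.0157 0.0262 0.11  ]
front [ 0.0339 -0.0008  0.108 ]
frontin [ 0.0314 -0.0008  0.108 ]
shaft [ 0.55092469 -0.23218211  0.106     ]
[ 0.54759588 -0.21790636]
[ 0.55643706 -0.24575777]
[ 0.56626044 -0.22720577]
[ 0.53484441 -0.23739984]
foot [ 0.57922595 -0.24514927] 0.04567475403350765
```

```bash
cat >> h.py <<'E'
def tgt(rz,axis=(0.550,-0.232),rt=(0.0135,-0.001,0.110)):
    R=Rt(); return np.array([*axis,rz])-R@np.array(rt)
E
python3 - <<'E'
from h import *
t=tgt(.122); print(t); plan(t,6)
E
```

```text
[ 0.53853029 -0.23598802  0.23216257]
yaw0 17.65899041104507 roll 0.0
[[2.1, 0.9, 8.6], [2.1, 0.9, 8.6], [2.1, 0.9, 8.6], [2.1, 0.9, 8.6], [2.1, 0.9, 8.6], [2.1, 0.9, 8.6]]
```

>>> step_arm(
  delta_pos=[
    [3, 1, 0],
    [3, 1, 0],
    [3, 1, 4],
    [3, 1, 8],
    [1, 1, 8],
    [0, 0, 8],
    [0, 0, 8],
    [0, 0, 8],
  ],
  roll=[0, 0, 0, 0, 0, 0, 0, 0],
)

```text
time: 12.63
tool_pos: [0.5453, -0.2372, 0.244]
tcp_rot: [0.006, 0.988, 0.154, 0.0]
force: [0.1, 0.0, -1.5]
opening: 0.0395
```

>>> step_arm(
  delta_pos=[
    [0, 0, 0],
    [0, 0, 0],
  ],
  roll=[0, 0],
)

```text
time: 12.8
tool_pos: [0.5436, -0.2366, 0.2408]
tcp_rot: [0.005, 0.988, 0.154, -0.002]
force: [0.3, 0.4, -2.4]
opening: 0.0395
```

```bash
python3 - <<'E'
from h import *
st();t=tgt(.122); print(t); plan(t,1)
snap('wrist','w9');crop('w9',200,100,380,260,4,'c11')
E
```

```text
12.8 pos [ 0.5436 -0.2366  0.2408] z [-0.0029 -0.0114 -0.9999] yaw 17.7 F [ 0.3  0.4 -2.4] 0.0395 j [-0.252  0.417  0.731  1.801 -0.305  1.041 -0.669]
[ 0.53776199 -0.23580248  0.23208643]
yaw0 17.704689457659796 roll 0.0
[[-5.3, -2.6, 8.7]]
```

View pics/c11.png

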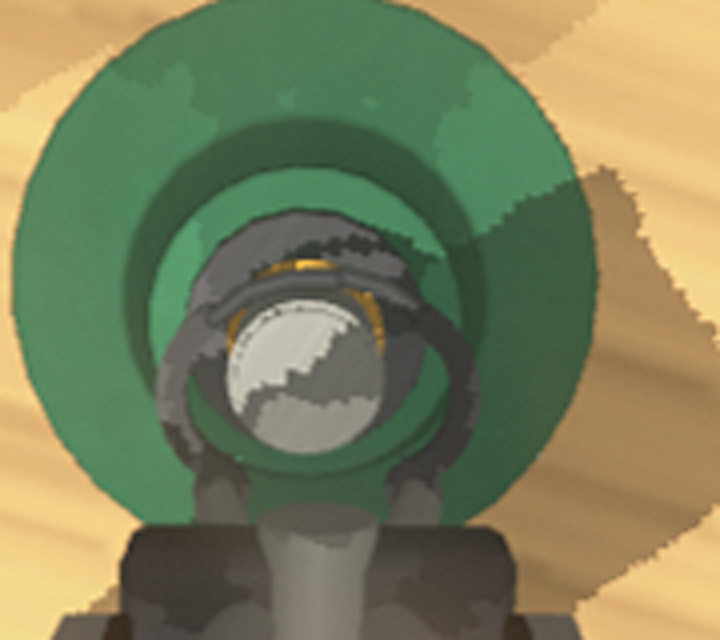

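```bash
python3 - <<'E'
from h import *
o,c=load('w9'); f=lambda x,y:(200+x/4-.37,100+y/4-.37)
S1=onz(o,c,f(306,376),.106); print('shaft',S1)
R=Rt(o)
rz=.2408-.110
for nm,q in [('L',(157,390)),('R',(478,390)),('fo',(318,266)),('fi',(318,290)),('Lin',(187,390)),('Rin',(446,390))]:
    t=R.T@(onz(o,c,f(*q),rz)-o['tool_pos']); print(nm,t.round(4))
print('shaft tool', R.T@(S1-o['tool_pos']))
E
```

```text
shaft [ 0.55153403 -0.23188032  0.106     ]
L [ 0.0128 -0.0288  0.1096]
R [0.0127 0.0264 0.1102]
fo [ 0.0342 -0.0012  0.1098]
fi [ 0.0301 -0.0012  0.1098]
Lin [ 0.0128 -0.0237  0.1097]
Rin [0.0127 0.0209 0.1101]
shaft tool [ 0.00978307 -0.00340288  0.1347108 ]
```

```bash
sed -i 's/axis=(0.550,-0.232),rt=(0.0135,-0.001,0.110)/axis=(0.5515,-0.232),rt=(0.0124,-0.0012,0.110)/' h.py
python3 - <<'E'
from h import *
t=tgt(.116); print(t); plan(t,1)
E
```

```text
[ 0.5404097  -0.23567426  0.22608499]
yaw0 17.709885609161965 roll 0.0
[[-2.6, -1.8, 14.7]]
```

>>> step_arm(
  delta_pos=[
    [-2, -1.5, 3],
    [-1, -1, 4],
    [0, 0, 4],
    [0, 0, 3],
    [0, 0, 0],
    [0, 0, 0],
  ],
  roll=[0, 0, 0, 0, 0, 0],
)

```text
time: 13.35
tool_pos: [0.5397, -0.2352, 0.2263]
tcp_rot: [0.006, 0.988, 0.154, -0.002]
force: [-0.2, 0.0, -1.3]
opening: 0.04
```

```bash
python3 - <<'E'
from h import *
st();t=tgt(.116); print(t); plan(t,1)
snap('wrist','w10');crop('w10',200,100,380,260,4,'c12')
E
```

```text
13.35 pos [ 0.5397 -0.2352  0.2263] z [-0.0014 -0.0114 -0.9999] yaw 17.7 F [-0.2  0.  -1.3] 0.04 j [-0.248  0.425  0.724  1.827 -0.315  1.008 -0.66 ]
[ 0.54021057 -0.2356636   0.2260651 ]
yaw0 17.69894134132084 roll 0.0
[[0.4, 0.6, 0.2]]
```

View pics/c12.png

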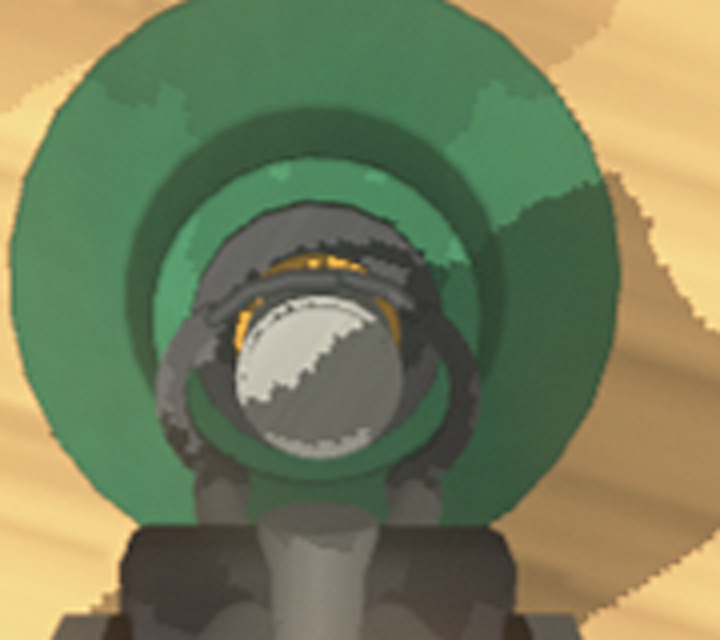

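```bash
python3 - <<'E'
from h import *
o,c=load('w10'); f=lambda x,y:(200+x/4-.37,100+y/4-.37)
R=Rt(o)
for nm,q,z in [('shaft',(319,377),.106),('sf',(319,294),.106),('sb',(319,460),.106),('fo',(318,266),.1163),('fi',(318,290),.1163)]:
    X=onz(o,c,f(*q),z); print(nm,X.round(4),(R.T@(X-o['tool_pos'])).round(4))
E
```

```text
shaft [ 0.5514 -0.2318  0.106 ] [ 0.0128 -0.001   0.1202]
sf [ 0.5657 -0.2272  0.106 ] [ 0.0278 -0.001   0.1202]
sb [ 0.5367 -0.2365  0.106 ] [-0.0027 -0.0009  0.1203]
fo [ 0.5717 -0.225   0.1163] [ 0.0342 -0.0012  0.1098]
fi [ 0.5679 -0.2262  0.1163] [ 0.0301 -0.0012  0.1098]
```

```bash
python3 - <<'E'
from h import *
for z in (.098,.072): plan(tgt(z),1)
E
```

```text
yaw0 17.703783690690354 roll 0.0
[[0.5, 0.4, 18.2]]
yaw0 17.703783690690354 roll 0.0
[[0.6, 0.2, 44.2]]
```

>>> step_arm(
  delta_pos=[
    [0.5, 0.5, 3],
    [0, 0, 4],
    [0, 0, 4],
    [0, 0, 4],
    [0, 0, 2],
    [0, 0, 0],
  ],
  roll=[0, 0, 0, 0, 0, 0],
)

```text
time: 13.9
tool_pos: [0.5408, -0.2358, 0.2078]
tcp_rot: [0.006, 0.988, 0.154, -0.001]
force: [-0.2, 0.1, -2.4]
opening: 0.0398
```

```bash
python3 - <<'E'
from h import *
st();t=tgt(.098); print(t); plan(t,1)
snap('wrist','w11');crop('w11',200,100,380,260,4,'c13')
E
```

```text
13.9 pos [ 0.5408 -0.2358  0.2078] z [-7.000e-04 -1.160e-02 -9.999e-01] yaw 17.72 F [-0.2  0.1 -2.4] 0.0398 j [-0.234  0.448  0.71   1.842 -0.335  0.973 -0.644]
[ 0.54012743 -0.23564172  0.20805727]
yaw0 17.718535296825994 roll 0.0
[[-0.6, -0.4, -0.3]]
```

View pics/c13.png

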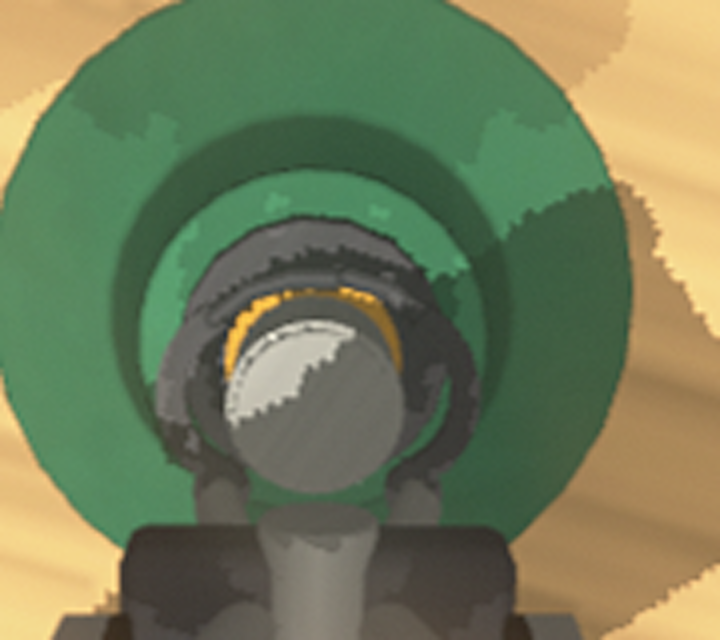

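```bash
python3 - <<'E'
from h import *
o,c=load('w11'); f=lambda x,y:(200+x/4-.37,100+y/4-.37)
R=Rt(o)
for nm,q,z in [('shaft',(314,405.5),.106),('sf',(314,318),.106),('sb',(314,493),.106),('fo',(318,267),.0978),('fi',(318,290),.0978)]:
    X=onz(o,c,f(*q),z); print(nm,X.round(4),(R.T@(X-o['tool_pos'])).round(4))
E
```

```text
shaft [ 0.5516 -0.2316  0.106 ] [ 0.012  -0.0018  0.1017]
sf [ 0.5657 -0.2271  0.106 ] [ 0.0268 -0.0018  0.1017]
sb [ 0.5371 -0.2363  0.106 ] [-0.0032 -0.0018  0.1018]
fo [ 0.5728 -0.2256  0.0978] [ 0.034  -0.0012  0.1098]
fi [ 0.5691 -0.2268  0.0978] [ 0.0301 -0.0012  0.1099]
```

>>> step_arm(
  delta_pos=[
    [-0.5, -0.5, 3],
    [0, 0, 4],
    [0, 0, 4],
    [0, 0, 2],
    [0, 0, 0],
  ],
  roll=[0, 0, 0, 0, 0],
)

```text
time: 14.37
tool_pos: [0.5403, -0.2357, 0.1938]
tcp_rot: [0.006, 0.988, 0.154, -0.001]
force: [0.5, -0.2, -2.2]
opening: 0.0396
```

```bash
python3 - <<'E'
from h import *
st();t=tgt(.072); print(t); plan(t,1)
E
```

```text
14.37 pos [ 0.5403 -0.2357  0.1938] z [-1.000e-04 -1.180e-02 -9.999e-01] yaw 17.72 F [ 0.5 -0.2 -2.2] 0.0396 j [-0.225  0.464  0.7    1.856 -0.35   0.946 -0.633]
[ 0.54006445 -0.23562256  0.18205138]
yaw0 17.716312147463533 roll 0.0
[[-0.1, -0.3, 11.7]]
```

>>> step_arm(
  delta_pos=[
    [0, -0.3, 3],
    [0, 0, 3.5],
    [0, 0, 2.5],
    [0, 0, 1],
    [0, 0, 0],
    [0, 0, 0],
  ],
  roll=[0, 0, 0, 0, 0, 0],
)

```text
time: 14.87
tool_pos: [0.5402, -0.2356, 0.1825]
tcp_rot: [0.006, 0.988, 0.154, -0.001]
force: [0.0, 0.4, -0.9]
opening: 0.0396
```

```bash
python3 - <<'E'
from h import *
st();t=tgt(.072); print(t); plan(t,1)
snap('wrist','w12');crop('w12',200,100,380,260,4,'c14')
snap('scene','s12');crop('s12',200,110,290,220,6,'c15')
E
```

```text
14.87 pos [ 0.5402 -0.2356  0.1825] z [-4.000e-04 -1.180e-02 -9.999e-01] yaw 17.72 F [ 0.   0.4 -0.9] 0.0396 j [-0.217  0.477  0.691  1.865 -0.361  0.925 -0.623]
[ 0.54009319 -0.23561901  0.18205447]
yaw0 17.71736983726655 roll 0.0
[[-0.1, 0.0, 0.5]]
```

View pics/c14.png

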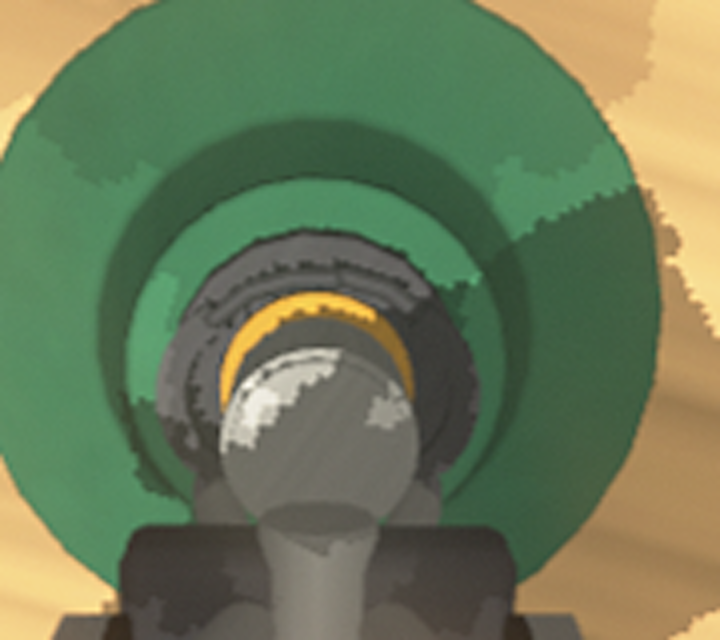

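View pics/c15.png

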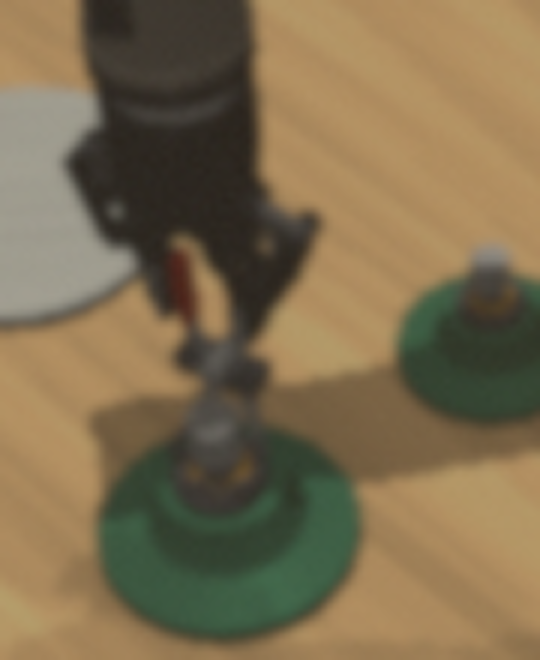

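>>> step_arm(
  delta_pos=[
    [0, 0, 0.3],
  ],
  roll=[0],
)

```text
time: 15.05
tool_pos: [0.5404, -0.2356, 0.1825]
tcp_rot: [0.006, 0.988, 0.154, -0.001]
force: [-0.7, -0.4, -1.5]
opening: 0.0395
```

>>> step_arm(
  delta_pos=[
    [0, 0, 0],
  ],
  roll=[0],
)

```text
time: 15.13
tool_pos: [0.5404, -0.2357, 0.1826]
tcp_rot: [0.006, 0.988, 0.154, -0.001]
force: [-0.5, 0.6, -2.2]
opening: 0.0397
```

>>> step_arm(
  delta_pos=[
    [0, 0, 0],
  ],
  roll=[0],
)

```text
time: 15.22
tool_pos: [0.5405, -0.2357, 0.1827]
tcp_rot: [0.006, 0.988, 0.154, -0.001]
force: [0.2, -0.3, -2.3]
opening: 0.0393
```

>>> step_arm(
  delta_pos=[
    [0, 0, 0],
  ],
  roll=[0],
)

```text
time: 15.3
tool_pos: [0.5405, -0.2357, 0.1828]
tcp_rot: [0.006, 0.988, 0.154, -0.001]
force: [0.8, -0.0, -1.6]
opening: 0.0396
```

```bash
python3 - <<'E'
from h import *
st();plan(tgt(.072),1)
F=[]
for i in range(10):
    o=r.get_obs(); F.append(o['force']); r.camera('wrist')
F=np.array(F); print(F.mean(0),F.std(0),o['time'])
o,c=load('w12'); f=lambda x,y:(200+x/4-.37,100+y/4-.37)
R=Rt(o)
for nm,q,z in [('wash L',(218,390),.066),('wash R',(415,390),.066),('wash f',(316,291),.066),('shaftL',(219,446),.106),('shaftR',(420,446),.106),('fo',(318,266),.0725),('brg f',(320,228),.062)]:
    X=onz(o,c,f(*q),z); print(nm,X.round(4),(R.T@(X-o['tool_pos'])).round(4))
E
```

```text
15.3 pos [ 0.5405 -0.2357  0.1828] z [ 7.000e-04 -1.200e-02 -9.999e-01] yaw 17.72 F [ 0.8 -0.  -1.6] 0.0396 j [-0.217  0.477  0.691  1.865 -0.362  0.924 -0.623]
yaw0 17.718802378140023 roll 0.0
[[-0.5, -0.3, 0.7]]
[ 0.2036161  -0.12906115 -1.91190898] [0.39474312 0.71814997 0.39750147] 15.75
wash L [ 0.5452 -0.2156  0.066 ] [ 0.0113 -0.0188  0.1163]
wash R [ 0.5557 -0.2488  0.066 ] [0.0112 0.016  0.1167]
wash f [ 0.5672 -0.2267  0.066 ] [ 0.0289 -0.0015  0.1164]
shaftL [ 0.5467 -0.2176  0.106 ] [ 0.012  -0.016   0.0763]
shaftR [ 0.5558 -0.2463  0.106 ] [0.0119 0.0141 0.0766]
fo [ 0.5723 -0.2254  0.0725] [ 0.0342 -0.0012  0.1099]
brg f [ 0.5774 -0.2242  0.062 ] [ 0.0393 -0.0008  0.1204]
```

```bash
python3 - <<'E'
from h import *
a=load('scene0')[1]['frame'].astype(int);b=load('s12')[1]['frame'].astype(int)
for n,(x,y) in dict(bearing=(303,223),blue=(245,264),yellow=(260,302),mug=(205,245),head=(202,144),screw=(414,325),rib=(382,345),stand=(325,282)).items():
    print(n,abs(a-b)[y-12:y+12,x-15:x+15].mean().round(1))
st(); print(r.sign_off())
E
```

```text
bearing 8.1
blue 3.0
yellow 3.6
mug 3.2
head 12.4
screw 3.5
rib 3.3
stand 13.8
15.8 pos [ 0.5405 -0.2357  0.1827] z [ 5.000e-04 -1.190e-02 -9.999e-01] yaw 17.72 F [ 0.3 -0.5 -2.2] 0.0397 j [-0.217  0.477  0.691  1.865 -0.362  0.924 -0.623]
the job is handed in; nothing more can be done
None
```

I took the pliers out of the hanger with the handles squeezed and lowered the spread ring over the spindle to the groove. I handed the job in at 15.8 s while still holding them there.

**Last checks:**
- **Position:** by the wrist camera, the ring is centred on the spindle to within about 0.5 mm. The ring height works out at about 73 mm, against 72 mm for the middle of the groove. That height rests on the grip position, not on a direct measurement.
- **Level:** the tool is tilted about 0.7°. It drifted to about 3° during the carry, and I brought it back with a few up-and-down moves before lowering.
- **Grip:** the fingers are 39.6 mm apart, a little under the stated 42 mm over squeezed handles, and the pictures show the handles upright and the ring spread.
- **Hanging free:** the mean vertical force is about -1.9 N, close to the pliers' own weight (about 2.2 N), so there is no sign of the ring pressing or resting on the wheel.
- **Bystanders:** comparing scene pictures from before and after, the jars, mug, screwdriver and rib look unchanged. The areas around the bearing, wheel head and hanger differ more. I put that down to the arm and its shadow, and to the pliers being gone from the hanger, but I did not check those pictures closely.

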